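Release the extraction key left latched

ROBOT

A 7-joint arm with a two-finger parallel gripper is mounted at the origin on the work surface. World frame = base frame: x ahead of the robot, y to its left, z up, the work surface at z = 0. Lengths are in mm, angles in rad, forces in N, time in s.
With the tool pointing down it reaches from about 425 to 875 mm from the base axis. Payload 4.7 kg.
Tool frame: the origin (TCP) lies between the finger pads; the fingertips stand 19 mm ahead of it and the grasp point (between the pads) is the TCP (ctrl.tip_extent is the distance from the TCP to the fingertips, in mm); z points along the fingers, y is the direction in which the jaws open and shut (so a half turn about z gives the same grasp; the last joint's range is limited). The gripper opens to 85 mm and grips with 20 to 120 N. Pads are 22 mm wide; open, the fingers measure 114 mm over their backs; the gripper's body (76 mm by 85 mm) begins 54 mm behind the grasp point. The pads swing forward as they close: fully open they stand 13 mm farther back than shut.
Start: joints at [-1.25, 0.321, -0.07, 1.45, 0.023, 1.371, -0.057], TCP at [196.332, 619.658, 250.349] pointing down, gripper open.
Joint ranges: [-2.86, 2.86], [-0.3, 2.09], [-1.38, 1.24], [0.06, 2.45], [-1.56, 4.7], [0.09, 2.05], [-2.69, 2.69]. Speed limits (rad/s): [2.57, 2.57, 3.14, 3.14, 3.14, 3.14, 3.14].

INTERFACE

Orientations are given as a unit quaternion [w, x, y, z].
In Python, from rig import ctrl gives the robot as it stands.
- The arm moves only by the tool move_arm, never from a script. Its argument "plan" is a list of rows, each a list of 7 numbers: the gripper command: -1 is fully open, 1 is shut, values between are in proportion, then the shift along the tool's x, y, z in m, then the turn, a rotation vector about the tool's x, y, z in degrees. A call has 1 to 20 rows; each row is the pose to reach, as a shift and turn from the pose measured when the call began, along the tool's axes at that moment; what a row does not reach only later rows make up. A row lasts 1/10 s, in which the tool goes at most 50 mm and 8.59 degrees, less where a joint would pass 70% of its speed; a pose out of reach is approached as far as the arm can. A call with a gripper value outside its range is refused whole. The fingers move at their own pace and stop on an object; "grip_force" is the grip in N (left out, the last holds). Time passes only in rows, so rows that repeat a pose let the fingers close. It gives the time, the measured TCP pose, the force and the opening at its end, in the units of the state.
- ctrl.sense(): the state, without advancing time (a new reading comes with each control period).
- ctrl.get_image(name): name is "scene" or "top" or "wrist"; returns a dict with "image" (420x560x3 uint8, red, green, blue), "fx", "fy", "cx", "cy" (pixels), "k1" (the pictures are not rectified: a ray, as slopes to the right and down, at radius r is drawn at 1 + k1 r^2 times it, then the intrinsics apply), "view" (4x4, takes a point from world to camera coordinates); the wrist camera has in their place "T_tool_cam" (4x4, takes a point from camera to tool coordinates, whose origin is the TCP and whose axes are the flange's). Camera axes: x right, y down, z forward; pixel columns grow to the right and rows downward; lengths in mm; the calibration is good to about 2 mm. A picture is of the moment at which its call begins: read the wrist's pose just before it. There is no depth.
- ctrl.sign_off(): hands the job in, once; it reports no verdict.
Trained networks look in the newest picture that a camera, given by its name, has taken for a name from the list of things; names that differ only in an ending like _2 or _b are one class to them, and where a whole thing is asked for, a point or a joint stands for the part that bears it (a point fixed in the world has none). Each returns a list of dicts, best first, with "conf" (0 to 1); they miss things now and then, are a little off and sometimes report something else, mostly with a low value. They report only what shows in the picture. A call takes as long as a camera call.
- ctrl.look_for(camera, target): "pixel" ([column, row] in pixels, amid what is visible of it).
The state is a dict: "t": time; "joints": joint angles; "qvel": joint speeds; "tau": joint torques, N m; "tool_pos": TCP position; "eef_rot": TCP orientation; "contact_force": force on the tool from outside, world axes, zero at the start; "ft_torque": the same for the moment, N m; "gripper_width": finger opening in mm.
Only numpy, scipy, OpenCV 4.12 (cv2) and the standard library are available. Lean on these libraries where they do the work, as an engineer would, in place of code of your own. Each camera call takes 0.05 s, during which the arm holds its last target.

TASK

One of the four identical keys on the dust-extraction control box has been left latched down. With the fingertips, tap all four keys lightly one after the other, from the robot's left to its right, to feel which is the firm one, without pressing any free key in and without letting the latched one go yet; then press the latched key well in so that it is released and pops up level with the others. Pick nothing up, and leave everything else where it stands.

Things in the scene. Friction and masses are not known exactly. Their poses are not given: they have to be found in the camera images.
- panel: Grey control box, fixed to the bench, 150 (x) x 270 (y) x 45 high mm, turned by up to 0.45 rad. Origin: centre of its underside; its own y runs along the row of keys, +y to the robot's left. Key centres at own x = -25 mm and own y = +78, +26, -26, -78 mm; the first key is that at +78 (leftmost for the robot, rightmost in a view that looks towards the robot).
- key_a_top (a point): One of four outwardly identical grey keys (a, b, c, d stand in the four places in a random order). Rectangular cap 34 x 30 mm in a black bezel 46 x 42 mm that stands 4 mm above the box. This point is the centre of the cap's top, 63 mm above the bench when the key is up, 60 mm when it is latched.
- key_a (a joint): Travel of this key straight down, 0 m = up, 0.010 m = fully in. A free key rests at 0, gives softly (1 N, then 0.4 N per mm), comes straight back; over 7 mm counts as pressed in. The latched key stands at 0.003, firm up to 6 N (then 1 N per mm). Pushed past 0.006 (9 N), best to 0.008-0.009 (12 N), it is let go, rises to 0 as the finger leaves and does not catch again.
- key_b_top (a point): One of four outwardly identical grey keys (a, b, c, d stand in the four places in a random order). Rectangular cap 34 x 30 mm in a black bezel 46 x 42 mm that stands 4 mm above the box. This point is the centre of the cap's top, 63 mm above the bench when the key is up, 60 mm when it is latched.
- key_b (a joint): Travel of this key straight down, 0 m = up, 0.010 m = fully in. A free key rests at 0, gives softly (1 N, then 0.4 N per mm), comes straight back; over 7 mm counts as pressed in. The latched key stands at 0.003, firm up to 6 N (then 1 N per mm). Pushed past 0.006 (9 N), best to 0.008-0.009 (12 N), it is let go, rises to 0 as the finger leaves and does not catch again.
- key_c_top (a point): One of four outwardly identical grey keys (a, b, c, d stand in the four places in a random order). Rectangular cap 34 x 30 mm in a black bezel 46 x 42 mm that stands 4 mm above the box. This point is the centre of the cap's top, 63 mm above the bench when the key is up, 60 mm when it is latched.
- key_c (a joint): Travel of this key straight down, 0 m = up, 0.010 m = fully in. A free key rests at 0, gives softly (1 N, then 0.4 N per mm), comes straight back; over 7 mm counts as pressed in. The latched key stands at 0.003, firm up to 6 N (then 1 N per mm). Pushed past 0.006 (9 N), best to 0.008-0.009 (12 N), it is let go, rises to 0 as the finger leaves and does not catch again.
- key_d_top (a point): One of four outwardly identical grey keys (a, b, c, d stand in the four places in a random order). Rectangular cap 34 x 30 mm in a black bezel 46 x 42 mm that stands 4 mm above the box. This point is the centre of the cap's top, 63 mm above the bench when the key is up, 60 mm when it is latched.
- key_d (a joint): Travel of this key straight down, 0 m = up, 0.010 m = fully in. A free key rests at 0, gives softly (1 N, then 0.4 N per mm), comes straight back; over 7 mm counts as pressed in. The latched key stands at 0.003, firm up to 6 N (then 1 N per mm). Pushed past 0.006 (9 N), best to 0.008-0.009 (12 N), it is let go, rises to 0 as the finger leaves and does not catch again.
- pencil: Flat carpenter's pencil 11 x 130 x 7 mm (long along its y), loose on the back part of the box. Origin: centre of its underside. To be left alone.
- offcut: Pale wooden offcut 32 x 45 x 18 mm, loose on the back part of the box. Origin: centre of its underside. To be left alone.
- tape: Black tape measure 36 x 62 x 60 high mm, standing on the bench beside the left end of the box. Origin: centre of its underside. To be left alone.
- rail_block: Pale wooden block 70 x 45 x 45 mm on the bench beside the right end of the box. Origin: centre of its underside. To be left alone.
- joint_sample: Pale wooden joint sample: upright board 80 wide, 138 mm high, on a foot 110 x 90 mm, at the right. Origin: centre of its underside. To be left alone.
- mallet: Wooden mallet lying on the bench at the left: head 120 x 60 x 75 high mm, handle 200 mm to its -y. Origin: under the centre of the head. To be left alone.
- smoother: Steel hand plane 240 x 62 mm with wooden handles, 95 mm high, on the bench at the left. Origin: centre of the sole. To be left alone.
- mug: White mug, 80 mm across, 90 mm high, on the bench at the right. Origin: centre of its underside. To be left alone.

How it is judged (in metres and radians):
On the way, in this order (a step that is already met when the one before it is completed fails the run):
1. a finger taps the first key (left end) (((contact force between the fingers and key_a above 0.3 N and y of key_a_top in the frame of panel between 0.052 and 0.104 m) or (contact force between the fingers and key_b above 0.3 N and y of key_b_top in the frame of panel between 0.052 and 0.104 m) or (contact force between the fingers and key_c above 0.3 N and y of key_c_top in the frame of panel between 0.052 and 0.104 m) or (contact force between the fingers and key_d above 0.3 N and y of key_d_top in the frame of panel between 0.052 and 0.104 m))).
2. a finger taps the second key (((contact force between the fingers and key_a above 0.3 N and y of key_a_top in the frame of panel between 0 and 0.052 m) or (contact force between the fingers and key_b above 0.3 N and y of key_b_top in the frame of panel between 0 and 0.052 m) or (contact force between the fingers and key_c above 0.3 N and y of key_c_top in the frame of panel between 0 and 0.052 m) or (contact force between the fingers and key_d above 0.3 N and y of key_d_top in the frame of panel between 0 and 0.052 m))).
3. a finger taps the third key (((contact force between the fingers and key_a above 0.3 N and y of key_a_top in the frame of panel between -0.052 and 0 m) or (contact force between the fingers and key_b above 0.3 N and y of key_b_top in the frame of panel between -0.052 and 0 m) or (contact force between the fingers and key_c above 0.3 N and y of key_c_top in the frame of panel between -0.052 and 0 m) or (contact force between the fingers and key_d above 0.3 N and y of key_d_top in the frame of panel between -0.052 and 0 m))).
4. a finger taps the fourth key (right end) (((contact force between the fingers and key_a above 0.3 N and y of key_a_top in the frame of panel between -0.104 and -0.052 m) or (contact force between the fingers and key_b above 0.3 N and y of key_b_top in the frame of panel between -0.104 and -0.052 m) or (contact force between the fingers and key_c above 0.3 N and y of key_c_top in the frame of panel between -0.104 and -0.052 m) or (contact force between the fingers and key_d above 0.3 N and y of key_d_top in the frame of panel between -0.104 and -0.052 m))).
5. after the four taps the latched key has been pressed in and has come up (less than 1 mm from its top position) (value of joint each of key_a, key_b, key_c, key_d below 0.001 m), for 0.1 s.
At the end, for the whole second after the job is handed in: All four keys are up (each within 1 mm of its top position) with no finger on them, and the loose things are at rest, within 20 mm of where they stood (all of step 5 and contact force between the fingers and key_a below 0.1 N and contact force between the fingers and key_b below 0.1 N and contact force between the fingers and key_c below 0.1 N and contact force between the fingers and key_d below 0.1 N and linear speed of each of pencil, offcut, tape, rail_block, joint_sample, mallet, smoother, mug below 0.02 m/s); the robot touches nothing.
It fails at once if a free key is pressed in: any key more than 7 mm in while another one is still down (more than 2.2 mm) ((value of joint key_a above 0.007 m and value of joint any of key_b, key_c, key_d above 0.0022 m) or (value of joint key_b above 0.007 m and value of joint any of key_a, key_c, key_d above 0.0022 m) or (value of joint key_c above 0.007 m and value of joint any of key_a, key_b, key_d above 0.0022 m) or (value of joint key_d above 0.007 m and value of joint any of key_a, key_b, key_c above 0.0022 m)).
It fails at once if a loose thing is lifted, pushed or knocked by more than 20 mm (distance of any of pencil, offcut, tape, rail_block, joint_sample, mallet, smoother, mug from where it was at the start of the episode above 0.02 m).
It also fails if it takes over 51 s, if anything falls off the work surface, if the arm or the gripper's body presses on something with over 40 N, if the wrist force passes 120 N, or if a joint passes its speed limit or range.

## Working session

There is one attempt and no reset: what is moved stays moved. The work goes in short steps, Python scripts to look and compute and a tool call to move; the robot and the scene stay as the last step left them, time stands still between calls to the robot, and variables do not carry over. Pictures are saved under pics/ and viewed, and the job is handed in when it is done.

Besides the shell and the picture viewer there is one more tool, called after "Emit:" as a command line: name --pt "numbers of a row" for each row, then --argument value for the rest. move_arm: Moves the arm, as the interface text tells. Its arguments: {"type":"object","properties":{"plan":{"type":"array","items":{"type":"array","items":{"type":"number"}}},"grip_force":{"type":"number"}},"required":["plan"]}

```bash
mkdir -p pics; ls; python3 - <<'E'
from rig import ctrl
import cv2,json
s=ctrl.sense();print(s)
for n in("scene","top"):
    d=ctrl.get_image(n)
    cv2.imwrite(f"pics/{n}0.png",d["image"][:,:,::-1])
    print(n,d["fx"],d["fy"],d["cx"],d["cy"],d["k1"],d["view"])
    for t in("panel","key_a_top","key_a","pencil","offcut","tape"):
        print(t,[(r["conf"],r["pixel"]) for r in ctrl.look_for(n,t)])
E
```

```text
pics
{'t': 0.0, 'joints': array([-1.24993144,  0.32185867, -0.07009631,  1.45168147,  0.02258974,
        1.37080525, -0.05691796]), 'qvel': array([ 7.85928762e-04, -6.92680279e-04,  2.49500525e-03, -5.58503860e-05,
        1.25560722e-03,  2.23069652e-03,  1.35221798e-03]), 'tau': array([ 6.03887856e-04, -4.93589973e+01, -3.82043375e-01, -3.14327466e+01,
        1.29310528e-02,  1.16147028e-02,  7.84780838e-06]), 'tool_pos': array([196.16650133, 619.15975682, 249.19714357]), 'eef_rot': array([-1.07922014e-04,  1.52770937e-01,  9.88261137e-01, -9.76825369e-04]), 'contact_force': array([ 0.55747701, -0.26972194, -0.94613405]), 'ft_torque': array([0.00901655, 0.0229856 , 0.05780648]), 'gripper_width': 85.08224127973168}
scene 391.0522665471715 391.0522665471715 273.0258544178859 212.82091336650663 0.02029137828928044 [[ 2.49622132e-01  9.68343305e-01  1.88818550e-04 -1.56051725e+02]
 [ 7.06930522e-01 -1.82101180e-01 -6.83438657e-01 -3.39214311e+02]
 [-6.61768863e-01  1.70734896e-01 -7.30007923e-01  1.75576822e+03]
 [ 0.00000000e+00  0.00000000e+00  0.00000000e+00  1.00000000e+00]]
pane
[... 165 characters left out ...]
7.1])]
offcut [(0.47, [210.9, 226.9])]
tape [(0.58, [302.3, 228.2]), (0.17, [114.8, 252.7])]
top 423.7074490079878 423.7074490079878 278.86112701200597 204.25313461527978 -0.05506912330534379 [[-7.17507377e-03 -9.99806207e-01  1.83321272e-02 -3.95512905e+00]
 [-9.95323554e-01  5.37447188e-03 -9.64475947e-02  5.50356888e+02]
 [ 9.63303783e-02 -1.89384166e-02 -9.95169229e-01  1.16507631e+03]
 [ 0.00000000e+00  0.00000000e+00  0.00000000e+00  1.00000000e+00]]
panel [(0.69, [306.1, 207.3])]
key_a_top [(0.63, [277.8, 205.8])]
key_a [(0.65, [295.4, 213.0]), (0.6, [100.8, 188.3]), (0.56, [311.3, 217.7]), (0.43, [278.0, 204.2])]
pencil [(0.46, [293.4, 187.3])]
offcut []
tape [(0.56, [235.2, 182.5])]
```

```bash
python3 - <<'E'
import cv2
a=cv2.imread("pics/top0.png");cv2.imwrite("pics/top0c.png",cv2.resize(a[130:280,210:380],None,fx=4.5,fy=3.9999,interpolation=cv2.INTER_CUBIC))
E
```

```text
(no output)
```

View pics/top0.png

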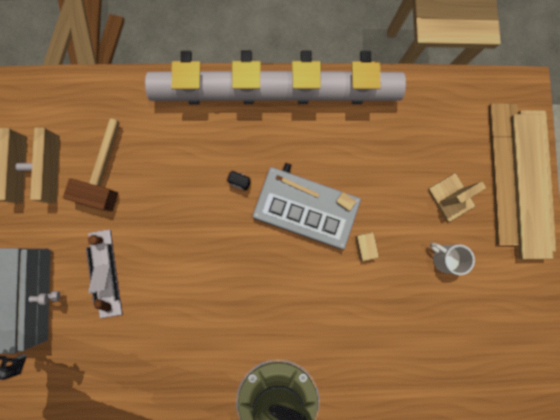

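View pics/scene0.png

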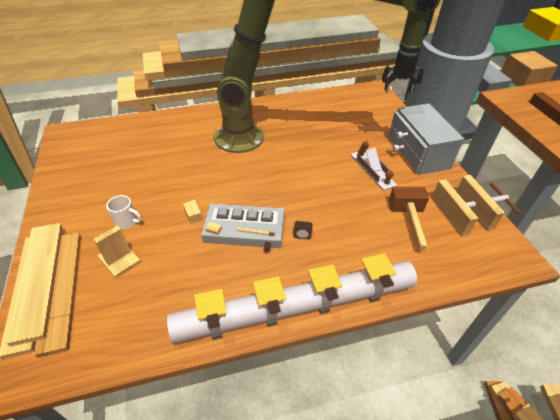

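```bash
sleep 1
```

```text
(no output)
```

View pics/top0c.png

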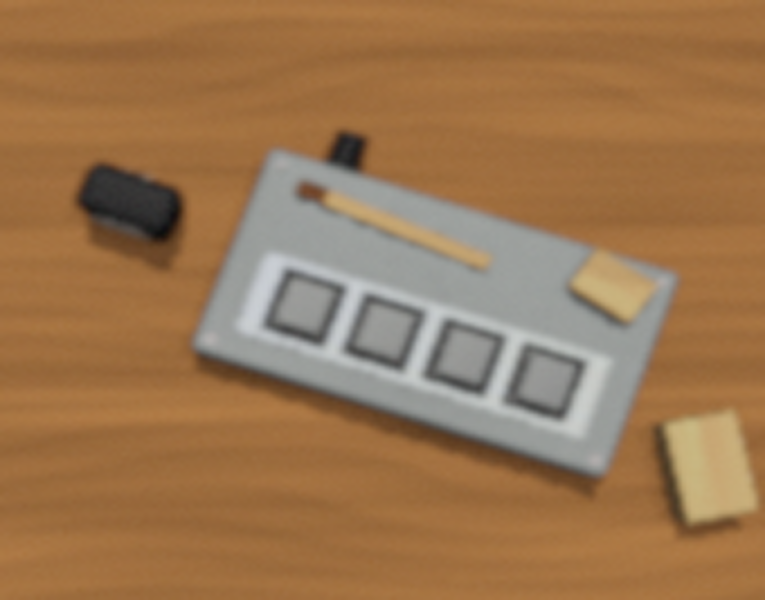

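The top view shows the keys in the crop at about (306,305), (384,330), (464,355) and (546,380). The pencil and offcut lie behind them, with the tape on the left and the block at the lower right.

```bash
cat > h.py <<'E'
import numpy as np,cv2
def back(d,px,z,V=None):
    K=np.array([[d["fx"],0,d["cx"]],[0,d["fy"],d["cy"]],[0,0,1.]])
    V=np.array(d["view"]) if V is None else V
    # picture = ray*(1+k1 r^2)
    n=cv2.undistortPoints(np.array(px,float).reshape(-1,1,2),K,np.array([d["k1"],0,0,0,0.]),).reshape(-1,2)
    R,t=V[:3,:3],V[:3,3];c=-R.T@t
    r=np.c_[n,np.ones(len(n))]@R
    return c+r*((z-c[2])/r[:,2])[:,None]
def fit(P):
    ys=np.array([78,26,-26,-78.])
    m=P[:,:2].mean(0); e=(ys[:,None]*P[:,:2]).sum(0); L=np.hypot(*e)/(ys**2).sum(); ey=e/np.hypot(*e)
    ex=np.array([ey[1],-ey[0]]); o=m+25*ex
    return o,np.arctan2(ex[1],ex[0]),L,m+ys[:,None]*ey
E
python3 - <<'E'
from rig import ctrl
from h import *
d=ctrl.get_image("top")
px=[(278,206.25),(295.3,212.5),(313.1,218.75),(331.3,225)]
P=back(d,px,63);print(P.round(1));print(fit(P))
# corners
c=[(210+x/4.5,130+y/4) for x,y in((272,152),(677,274),(603,473),(197,350))]
C=back(d,c,45);print(C.round(1),C.mean(0), np.hypot(*(C[0]-C[1])[:2]))
b=[(210+x/4.5,130+y/4) for x,y in((130,200),(706,465))]
print(back(d,b,50))
E
```

```text
[[ 541.3   -4.3   63. ]
 [ 524.   -51.3   63. ]
 [ 506.6  -99.7   63. ]
 [ 489.3 -149.1   63. ]]
(array([538.84456893, -84.5704075 ]), np.float64(-0.34517327718690116), np.float64(0.9862488328654626), array([[ 541.71120766,   -2.71210076],
       [ 524.11650122,  -51.64497627],
       [ 506.52179479, -100.57785178],
       [ 488.92708836, -149.51072729]]))
[[ 650.4   15.7   45. ]
 [ 563.4 -234.7   45. ]
 [ 425.8 -185.6   45. ]
 [ 512.2   62.4   45. ]] [537.96027501 -85.55887537  45.        ] 265.0747802828273
[[ 616.14253865  103.26802899   50.        ]
 [ 430.74969842 -248.19885865   50.        ]]
```

Emit:
move_arm --pt "1 -0.128 -0.135 0 0 0 1" --pt "1 -0.257 -0.27 0 0 0 2" --pt "1 -0.386 -0.405 0 0 0 2" --pt "1 -0.515 -0.54 0 0 0 2.2" --pt "1 -0.515 -0.54 0 0 0 2.2" --pt "1 -0.515 -0.54 0 0 0 2.2" --pt "1 -0.515 -0.54 0 0 0 2.2" --pt "1 -0.515 -0.54 0 0 0 2.2" --pt "1 -0.515 -0.54 0 0 0 2.2" --pt "1 -0.515 -0.54 0 0 0 2.2" --pt "1 -0.515 -0.54 0 0 0 2.2" --pt "1 -0.515 -0.54 0 0 0 2.2" --pt "1 -0.515 -0.54 0 0 0 2.2" --pt "1 -0.515 -0.54 0 0 0 2.2" --pt "1 -0.515 -0.54 0 0 0 2.2" --pt "1 -0.515 -0.54 0 0 0 2.2" --pt "1 -0.515 -0.54 0 0 0 2.2" --pt "1 -0.515 -0.54 0 0 0 2.2" --pt "1 -0.515 -0.54 0 0 0 2.2" --pt "1 -0.515 -0.54 0 0 0 2.2"

```text
t: 2.75
tool_pos: [524.0, -49.3, 250.4]
eef_rot: [0.0, 0.171, 0.985, 0.0]
contact_force: [0.5, -1.2, 0.2]
gripper_width: 0.1
```

```bash
python3 - <<'E'
from rig import ctrl
import cv2
from h import *
from scipy.spatial.transform import Rotation as Ro
for i in range(4):
    s=ctrl.sense();d=ctrl.get_image("wrist");print(s["t"],s["tool_pos"].round(2),s["eef_rot"].round(4),s["contact_force"].round(2),s["gripper_width"])
print(ctrl.tip_extent)
np.save("w.npy",{"d":d,"s":s},allow_pickle=True)
cv2.imwrite("pics/w1.png",d["image"][:,:,::-1]);print(d["T_tool_cam"])
for t in("panel","key_a_top","key_a"):
    print(t,[(r["conf"],r["pixel"]) for r in ctrl.look_for("wrist",t)])
E
```

```text
2.75 [524.04 -49.27 250.39] [0.000e+00 1.705e-01 9.854e-01 4.000e-04] [ 0.48 -1.23  0.19] 0.10033147348729311
2.8 [524.05 -49.51 250.4 ] [0.000e+00 1.707e-01 9.853e-01 3.000e-04] [ 0.45 -0.04 -0.35] -0.14831689250186741
2.85 [524.12 -49.78 250.43] [1.000e-04 1.709e-01 9.853e-01 3.000e-04] [-0.57 -0.31 -0.32] 0.14006641810995965
2.9 [524.16 -49.97 250.45] [1.000e-04 1.711e-01 9.852e-01 3.000e-04] [ 0.64 -0.1  -0.27] 0.23158052279279784
19.0
[[ 4.31138642e-04 -9.47285794e-01 -3.20389511e-01  8.23222241e+01]
 [ 9.99999907e-01  4.00811930e-04  1.60601871e-04  4.54763435e-01]
 [-2.37199327e-05 -3.20389550e-01  9.47285878e-01 -1.23700746e+02]
 [ 0.00000000e+00  0.00000000e+00  0.00000000e+00  1.00000000e+00]]
panel [(0.93, [262.5, 207.2])]
key_a_top [(0.69, [327.9, 188.4])]
key_a [(0.78, [279.4, 183.7]), (0.74, [233.1, 189.6]), (0.73, [190.2, 185.4]), (0.68, [328.7, 189.7]), (0.17, [18.2, 311.4])]
```

```bash
sleep 0
```

```text
(no output)
```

View pics/w1.png

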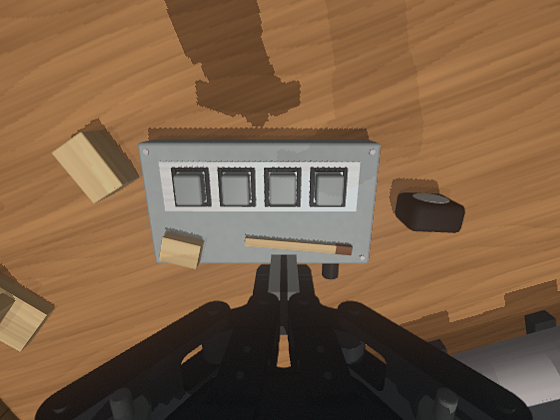

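The wrist view shows the four caps at about (329,187), (283,187), (236,187) and (190,187), with the first key on the right. The pencil is at (300,245) and the offcut at (181,250).

```bash
python3 - <<'E'
import cv2
from h import *
from scipy.spatial.transform import Rotation as Ro
a=np.load("w.npy",allow_pickle=True).item();d,s=a["d"],a["s"]
q=s["eef_rot"];R=Ro.from_quat([q[1],q[2],q[3],q[0]])
T=np.eye(4);T[:3,:3]=R.as_matrix();T[:3,3]=s["tool_pos"]
V=np.linalg.inv(T@np.array(d["T_tool_cam"]))
im=d["image"][150:225,155:365,::-1]
cv2.imwrite("pics/w1c.png",cv2.resize(im,None,fx=3.8,fy=3.8,interpolation=cv2.INTER_CUBIC))
P=back(d,[(329,187.5),(282.5,187.5),(236.5,187.5),(190.5,187.5)],62,V)
print(P.round(1),fit(P))
C=back(d,[(379,143),(139,142),(156,262),(372,265)],45,V);print(C.round(1),C.mean(0))
k=fit(P)[3]
Z=np.c_[k,[82.]*4]
print(R.inv().apply(Z-s["tool_pos"]).round(1))
E
```

```text
[[ 538.8   -1.6   62. ]
 [ 521.7  -49.4   62. ]
 [ 504.8  -96.6   62. ]
 [ 487.9 -143.9   62. ]] (array([536.86830941, -81.29760847]), np.float64(-0.3437174908203439), np.float64(0.9684571008622532), array([[ 539.61577694,    0.56478474],
       [ 522.09232494,  -48.39365304],
       [ 504.56887294,  -97.35209082],
       [ 487.04542094, -146.3105286 ]]))
[[ 514.2   65.7   45. ]
 [ 424.5 -181.6   45. ]
 [ 562.9 -233.    45. ]
 [ 658.5   21.4   45. ]] [540.03360434 -81.85260464  45.        ]
[[   2.5   52.7  168.5]
 [   2.5    0.7  168.4]
 [   2.5  -51.3  168.4]
 [   2.5 -103.3  168.4]]
```

```bash
sleep 0
```

```text
(no output)
```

View pics/w1c.png

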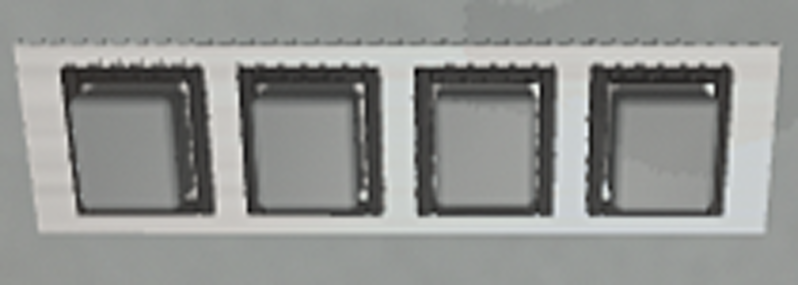

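Emit:
move_arm --pt "1 0 0.03 0.04 0 0 0" --pt "1 0 0.052 0.08 0 0 0" --pt "1 0 0.052 0.12 0 0 0" --pt "1 0 0.052 0.15 0 0 0" --pt "1 0 0.052 0.161 0 0 0" --pt "1 0 0.052 0.161 0 0 0" --pt "1 0 0.052 0.161 0 0 0" --pt "1 0 0.052 0.161 0 0 0" --pt "1 0 0.052 0.161 0 0 0" --pt "1 0 0.052 0.161 0 0 0"

```text
t: 4.1
tool_pos: [542.5, -1.5, 90.5]
eef_rot: [0.001, 0.172, 0.985, 0.001]
contact_force: [0.2, 0.5, -0.2]
gripper_width: -0.1
```

```bash
cat > m.py <<'E'
from rig import ctrl
import numpy as np,cv2,sys
F=[]
n=int(sys.argv[2]) if len(sys.argv)>2 else 5
for i in range(n):
    d=ctrl.get_image("wrist");s=ctrl.sense();F.append(np.r_[s["tool_pos"],s["contact_force"]])
F=np.array(F);print(s["t"],F.mean(0).round(2),F[:,5].round(1))
if len(sys.argv)>1:cv2.imwrite(f"pics/{sys.argv[1]}.png",d["image"][:,:,::-1])
E
python3 m.py k1a
```

```text
4.35 [ 5.4203e+02 -1.5200e+00  8.9800e+01 -2.8000e-01 -3.1000e-01 -1.1000e-01] [ 0.3 -0.1 -0.1 -0.2 -0.4]
```

View pics/k1a.png

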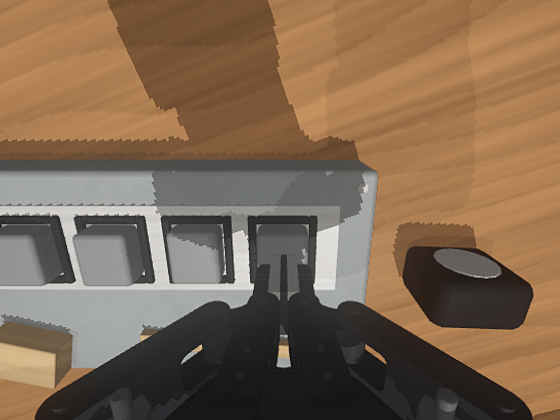

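The fingertips at (285,265) are over the first cap, (283,240). Descending gently.

Emit:
move_arm --pt "1 0 0 0.004 0 0 0" --pt "1 0 0 0.007 0 0 0" --pt "1 0 0 0.009 0 0 0" --pt "1 0 0 0.009 0 0 0" --pt "1 0 0 0.009 0 0 0" --pt "1 0 0 0.009 0 0 0"

```text
t: 4.95
tool_pos: [541.7, -1.5, 80.6]
eef_rot: [-0.0, 0.172, 0.985, 0.0]
contact_force: [-0.1, 0.8, 0.2]
gripper_width: -0.0
```

```bash
python3 m.py k1b
```

```text
5.2 [ 5.4172e+02 -1.5100e+00  8.0550e+01 -8.9000e-01  2.9000e-01  1.6300e+00] [1.7 1.6 1.  1.6 2.3]
```

Key 1 gives softly, 1.6 N at 1.5 mm in, so it is free. On to key 2.

Emit:
move_arm --pt "1 0 0 -0.009 0 0 0" --pt "1 0 0 -0.012 0 0 0" --pt "1 0 -0.02 -0.012 0 0 0" --pt "1 0 -0.04 -0.012 0 0 0" --pt "1 0 -0.052 -0.012 0 0 0" --pt "1 0 -0.052 -0.012 0 0 0" --pt "1 0 -0.052 -0.012 0 0 0" --pt "1 0 -0.052 -0.008 0 0 0" --pt "1 0 -0.052 -0.004 0 0 0" --pt "1 0 -0.052 -0.001 0 0 0" --pt "1 0 -0.052 0 0 0 0" --pt "1 0 -0.052 0 0 0 0" --pt "1 0 -0.052 0 0 0 0" --pt "1 0 -0.052 0 0 0 0"

```text
t: 6.6
tool_pos: [524.2, -50.5, 80.6]
eef_rot: [0.0, 0.172, 0.985, 0.0]
contact_force: [0.9, 0.2, -0.5]
gripper_width: -0.4
```

```bash
python3 m.py k2b
```

```text
6.85 [ 5.2424e+02 -5.0460e+01  8.0630e+01 -3.4000e-01 -5.2000e-01  2.2000e-01] [ 0.7  0.5  0.4 -0.2 -0.3]
```

Emit:
move_arm --pt "1 0 0 0.001 0 0 0" --pt "1 0 0 0.0018 0 0 0" --pt "1 0 0 0.0018 0 0 0" --pt "1 0 0 0.0018 0 0 0" --pt "1 0 0 0.0018 0 0 0"

```text
t: 7.35
tool_pos: [524.3, -50.4, 79.1]
eef_rot: [0.0, 0.172, 0.985, 0.0]
contact_force: [-1.2, -0.2, 5.4]
gripper_width: 0.0
```

```bash
python3 m.py k2c
```

```text
7.6 [ 5.243e+02 -5.044e+01  7.913e+01 -1.560e+00  1.600e-01  5.100e+00] [4.6 5.2 5.9 5.1 4.7]
```

View pics/k2c.png

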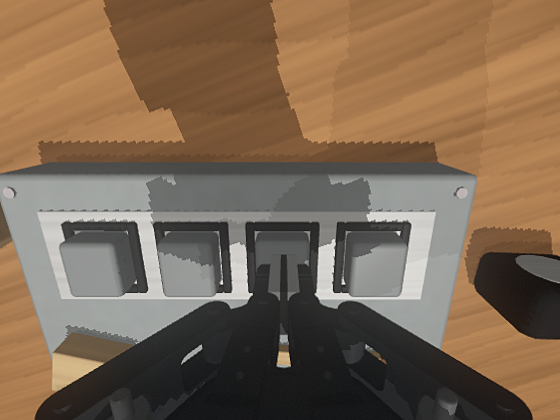

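Key 2 (cap at (283,245)) is firm, 5 N at its 60 mm height, so it is the latched one. It hasn't been released. On to key 3.

Emit:
move_arm --pt "1 0 0 -0.009 0 0 0" --pt "1 0 0 -0.013 0 0 0" --pt "1 0 -0.02 -0.013 0 0 0" --pt "1 0 -0.04 -0.013 0 0 0" --pt "1 0 -0.052 -0.013 0 0 0" --pt "1 0 -0.052 -0.013 0 0 0" --pt "1 0 -0.052 -0.013 0 0 0" --pt "1 0 -0.052 -0.009 0 0 0" --pt "1 0 -0.052 -0.005 0 0 0" --pt "1 0 -0.052 -0.002 0 0 0" --pt "1 0 -0.052 -0.001 0 0 0" --pt "1 0 -0.052 -0.001 0 0 0" --pt "1 0 -0.052 -0.001 0 0 0" --pt "1 0 -0.052 -0.001 0 0 0"

```text
t: 9.0
tool_pos: [506.9, -99.3, 80.3]
eef_rot: [0.0, 0.172, 0.985, 0.0]
contact_force: [-0.3, 1.3, 2.4]
gripper_width: -0.7
```

```bash
python3 m.py k3b
```

```text
9.25 [ 5.0687e+02 -9.9360e+01  8.0250e+01 -1.9000e-01  1.1300e+00  1.6700e+00] [1.7 1.9 1.3 1.7 1.8]
```

Key 3 is soft, 1.7 N. On to key 4.

Emit:
move_arm --pt "1 0 0 -0.009 0 0 0" --pt "1 0 0 -0.012 0 0 0" --pt "1 0 -0.02 -0.012 0 0 0" --pt "1 0 -0.04 -0.012 0 0 0" --pt "1 0 -0.052 -0.012 0 0 0" --pt "1 0 -0.052 -0.012 0 0 0" --pt "1 0 -0.052 -0.012 0 0 0" --pt "1 0 -0.052 -0.008 0 0 0" --pt "1 0 -0.052 -0.004 0 0 0" --pt "1 0 -0.052 -0.001 0 0 0" --pt "1 0 -0.052 0 0 0 0" --pt "1 0 -0.052 0 0 0 0" --pt "1 0 -0.052 0 0 0 0" --pt "1 0 -0.052 0 0 0 0"

```text
t: 10.65
tool_pos: [489.4, -148.2, 80.3]
eef_rot: [0.0, 0.172, 0.985, 0.001]
contact_force: [-0.3, 0.8, 1.3]
gripper_width: 0.0
```

```bash
python3 m.py k4b
```

```text
10.9 [ 4.8941e+02 -1.4833e+02  8.0310e+01 -1.0000e-02  1.3400e+00  1.5200e+00] [1.2 2.  2.  0.5 1.9]
```

View pics/k4b.png

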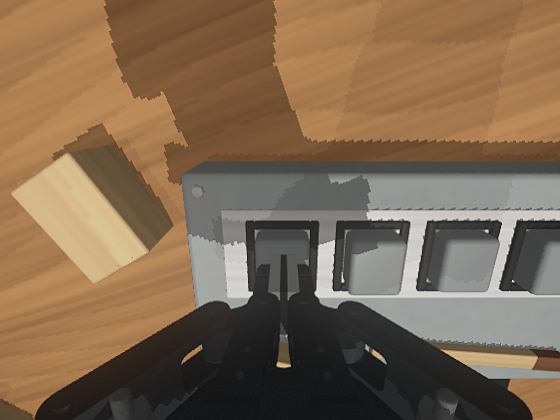

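Key 4 is soft, 1.5 N; the fingertips sit on its cap at (283,250). Now back to key 2 to press it.

Emit:
move_arm --pt "1 0 0 -0.009 0 0 0" --pt "1 0 0 -0.014 0 0 0" --pt "1 0 0.03 -0.014 0 0 0" --pt "1 0 0.06 -0.014 0 0 0" --pt "1 0 0.09 -0.014 0 0 0" --pt "1 0 0.104 -0.014 0 0 0" --pt "1 0 0.104 -0.014 0 0 0" --pt "1 0 0.104 -0.01 0 0 0" --pt "1 0 0.104 -0.005 0 0 0" --pt "1 0 0.104 0 0 0 0" --pt "1 0 0.104 0.003 0 0 0" --pt "1 0 0.104 0.0055 0 0 0" --pt "1 0 0.104 0.0072 0 0 0" --pt "1 0 0.104 0.0072 0 0 0" --pt "1 0 0.104 0.0072 0 0 0" --pt "1 0 0.104 0.0072 0 0 0"

```text
t: 12.5
tool_pos: [524.0, -52.0, 74.0]
eef_rot: [-0.0, 0.173, 0.985, 0.0]
contact_force: [-4.5, -1.3, 10.7]
gripper_width: -0.3
```

```bash
python3 m.py k2d 3
```

```text
12.65 [524.04 -52.03  74.09  -4.4   -1.41  11.11] [11.5 10.7 11.1]
```

Emit:
move_arm --pt "1 0 0 0.0005 0 0 0" --pt "1 0 0 0.0008 0 0 0" --pt "1 0 0 0.0008 0 0 0" --pt "1 0 0 -0.004 0 0 0" --pt "1 0 0 -0.012 0 0 0" --pt "1 0 0 -0.03 0 0 0" --pt "1 0 0 -0.06 0 0 0" --pt "1 0 0 -0.1 0 0 0" --pt "1 0 0 -0.14 0 0 0" --pt "1 0 0 -0.17 0 0 0" --pt "1 0 0 -0.17 0 0 0" --pt "1 0 0 -0.17 0 0 0" --pt "1 0 0 -0.17 0 0 0"

```text
t: 13.95
tool_pos: [523.1, -52.3, 242.5]
eef_rot: [-0.001, 0.173, 0.985, -0.0]
contact_force: [-0.3, -0.4, -0.6]
gripper_width: 0.0
```

```bash
python3 m.py end 4; python3 - <<'E'
import cv2
a=cv2.imread("pics/end.png");b=cv2.imread("pics/w1.png")
v=[cv2.resize(i[150:225,155:365],None,fx=3.8,fy=3.8,interpolation=cv2.INTER_CUBIC) for i in (b,a)]
cv2.imwrite("pics/cmp.png",cv2.vconcat(v))
from rig import ctrl
d=ctrl.get_image("top");cv2.imwrite("pics/top1.png",d["image"][:,:,::-1])
E
```

```text
14.15 [ 5.2321e+02 -5.2190e+01  2.4259e+02 -2.1000e-01 -1.4000e-01  2.7000e-01] [ 0.6 -0.2  0.3  0.4]
```

View pics/cmp.png

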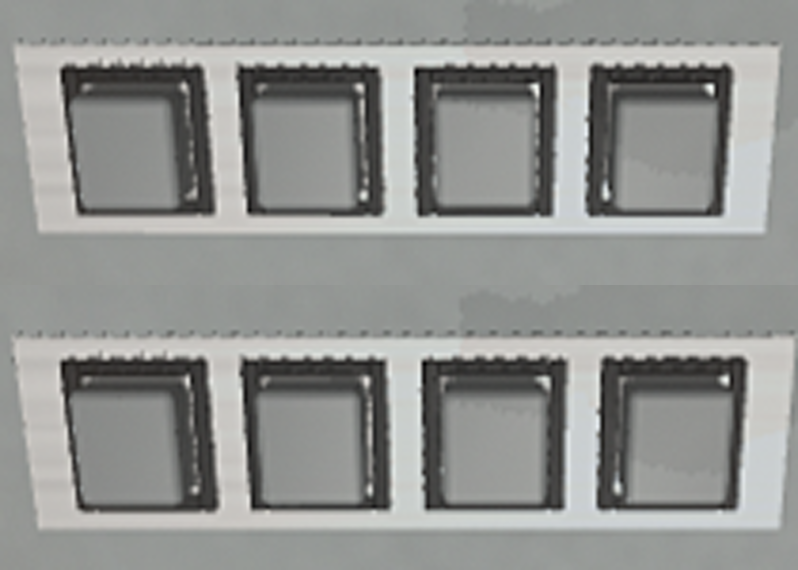

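View pics/end.png

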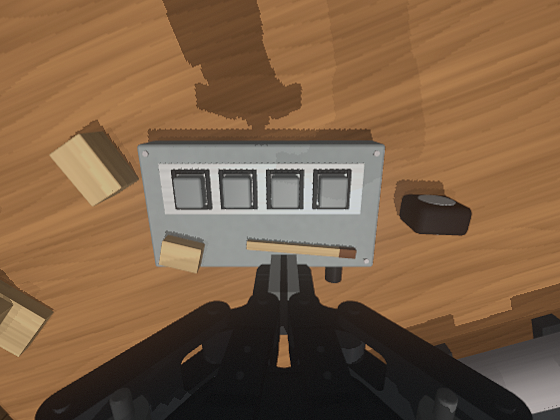

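Keys and loose things look in place, but 3 mm of height is hard to judge in the picture. I'll check key 2 with a light touch.

Emit:
move_arm --pt "1 0 0.001 0.04 0 0 0" --pt "1 0 0.001 0.08 0 0 0" --pt "1 0 0.001 0.12 0 0 0" --pt "1 0 0.001 0.14 0 0 0" --pt "1 0 0.001 0.15 0 0 0" --pt "1 0 0.001 0.155 0 0 0" --pt "1 0 0.001 0.159 0 0 0" --pt "1 0 0.001 0.162 0 0 0" --pt "1 0 0.001 0.162 0 0 0" --pt "1 0 0.001 0.162 0 0 0" --pt "1 0 0.001 0.162 0 0 0" --pt "1 0 0.001 0.162 0 0 0"

```text
t: 15.4
tool_pos: [524.5, -51.2, 81.9]
eef_rot: [0.0, 0.173, 0.985, 0.0]
contact_force: [1.2, -0.1, 3.2]
gripper_width: -0.1
```

```bash
python3 m.py chk
```

```text
15.65 [ 5.2451e+02 -5.1200e+01  8.1710e+01  1.8000e+00 -1.0000e-01  3.2700e+00] [3.2 3.7 3.  3.5 3. ]
```

At tip height 62.7 mm, where a key at 60 mm would not touch, the finger meets 3.3 N. Key 2 is up. Retracting.

Emit:
move_arm --pt "1 0 0 -0.01 0 0 0" --pt "1 0 0 -0.04 0 0 0" --pt "1 0 0 -0.08 0 0 0" --pt "1 0 0 -0.12 0 0 0" --pt "1 0 0 -0.15 0 0 0" --pt "1 0 0 -0.15 0 0 0" --pt "1 0 0 -0.15 0 0 0" --pt "1 0 0 -0.15 0 0 0" --pt "1 0 0 -0.15 0 0 0" --pt "1 0 0 -0.15 0 0 0"

```text
t: 16.65
tool_pos: [523.7, -51.2, 230.4]
eef_rot: [-0.001, 0.173, 0.985, -0.0]
contact_force: [0.4, -0.2, -0.6]
gripper_width: 0.2
```

```bash
python3 m.py fin 5; python3 -c "
from rig import ctrl
print(ctrl.sign_off())"
```

```text
16.9 [ 5.2420e+02 -5.1240e+01  2.3106e+02  2.4000e-01  5.0000e-02 -2.0000e-01] [-0.4 -0.2 -0.1 -0.4  0.1]
the job is handed in; nothing more can be done
None
```

View pics/fin.png

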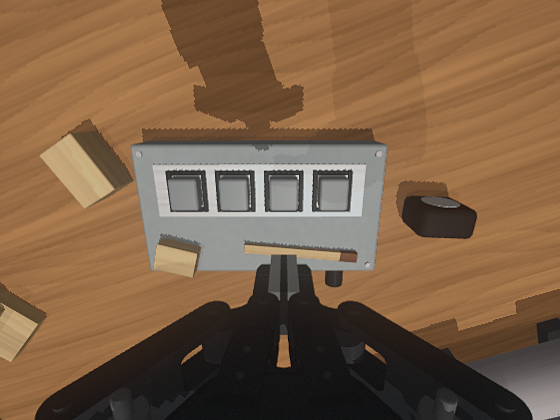

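The latched key was the second from the robot's left. I released it and handed the job in at about 17 s; the hand-in gives no verdict.

- **Taps, left to right:** Keys 1, 3 and 4 gave softly, 1.5–1.7 N at about 1.5 mm in. Key 2 did not touch at that height and was firm, 5 N at its latched height of 60 mm.
- **Release:** I pressed key 2 about 8 mm in, reading 11 N, pushed slightly further and lifted off.
- **Check by touch:** A light re-touch met key 2 at about 62.7 mm, so it is up. The force was 3.3 N, more than the roughly 1.1 N a free key should give there; I did not look into why.
- **Last checks:** The arm ended clear of everything, with the tool at 231 mm and no force beyond noise. In the final wrist picture the keys look level. The pencil, offcut, tape and block look unmoved. I did not check the things out of its view (mallet, plane, mug) at the end.

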